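Eject the keyed middle drive cartridge and stand it on the notepad

TASK

Press the eject key on the front of the drive dock fully down so that the middle drive cartridge rises, then lift that cartridge straight up out from between its two neighbours. Stand it upright on the notepad, set down without dropping it. Leave the two outer cartridges seated in the dock and do not shift the mouse, the tape roll or the earbud case.

Things in the scene. Friction and masses are not known exactly. Their poses are not given: they have to be found in the camera images.
- dock: Grey plastic drive dock, fixed, 140 x 140 mm, low walls 49 mm high; origin at the centre of its underside on the desk, z up. Three aluminium cartridges stand side by side along its y on its inner floor, 16 mm above the origin; tops level, 91 mm above the origin. The eject key's housing (40 x 60 mm, 49 mm high) is on the dock's -x side
- eject_key (a joint): travel of the eject key in m: 0 up, 0.026 fully down. It stays where it is left (friction about 5 N, up to about 10 N to press). Pressing it raises a lifter under the middle cartridge by 1.4 mm per mm, so that fully down the middle cartridge stands about 35 mm proud of its neighbours and stays there
- key_top (a point): centre of the top face of the black ridged eject key (34 mm along the dock's x, 52 mm along its y), 88 mm in the dock's -x direction from the dock's origin, 85 mm above the desk when up and 59 mm when fully down; it moves straight down
- mid_centre (a point): centre (half-way up) of the middle cartridge, 120 (x) x 36 (y) x 75 mm (z), 150 g, axes as the dock's when seated. Each broad side has two full-height T ribs, 40 mm either side of its middle, 13 mm out, 16 mm wide; the 60 mm between them is plain for the fingers. The ribs run in the neighbours' T slots with 1.5 to 2 mm play: it comes out only straight up, free after 75 mm
- left_centre (a point): centre of the outer cartridge on the dock's +y side, 120 x 40 x 75 mm, about 300 g, loose in the dock, 40 mm from the middle one, about 2 mm gap between them
- right_centre (a point): centre of the outer cartridge on the dock's -y side, otherwise the same
- notepad: Closed notepad with a tan cover lying flat, fixed, 210 mm (x) by 152 mm (y) by 13 mm thick; origin at the centre of its underside
- mouse: dark computer mouse, 122 x 64 x 41 mm, origin at the centre of its underside; a bystander
- tape_roll: roll of tan tape lying flat, 72 mm across, 19 mm high, origin at the centre of its underside; a bystander
- earbud_case: white earbud case, 46 x 58 x 26 mm, origin at the centre of its underside; a bystander

How it is judged:
By the outcome, as a careful person would: the job done as asked, in the order asked, and still so for the second after the job is handed in, with the robot touching nothing.
It also fails if it takes over 54 s, if anything falls off the work surface, if the arm or the gripper's body presses on something with over 40 N, if the wrist force passes 120 N, or if a joint passes its speed limit or range.

ROBOT

A 6-joint arm with a two-finger parallel gripper is mounted at the origin on a cart in front of the work surface, level with it; the furniture and walls round the work are solid. World frame = base frame: x ahead of the robot, y to its left, z up, the work surface at z = 0. Lengths are in m, angles in rad, forces in N, time in s.
With the tool pointing down it reaches from about 0.35 to 0.975 m from the base axis. Payload 4.9 kg.
Tool frame: the origin (TCP) lies on the front face of the gripper's body, between the roots of the fingers; the fingertips stand ctrl.finger_overhang ahead of it and the grasp point (between the pads) lies 54 mm ahead of it (ctrl.finger_overhang is the distance from the TCP to the fingertips, in m); z points along the fingers, y is the line along which they close (so a half turn about z gives the same grasp; the last joint's range is limited). The gripper opens to 85 mm and grips with 20 to 120 N. Pads are 22 mm wide; open, the fingers measure 114 mm over their backs; the gripper's body (76 mm by 85 mm) begins 54 mm behind the grasp point. The pads swing forward as they close: fully open they stand 13 mm farther back than shut.
Start: joints at [1.127, 0.053, 1.613, -0, 1.476, -0.119], TCP at [0.199, 0.592, 0.304] pointing down, gripper open.
Joint ranges: [-3.01, 3.01], [-1.01, 2.22], [0.06, 2.58], [-1.02, 4.17], [0.09, 2.62], [-3.14, 3.14]. Speed limits (rad/s): [2.57, 2.57, 3.14, 3.14, 3.14, 3.14].

INTERFACE

Orientations are given as a rotation vector (axis times angle).
In Python, from station import ctrl, vision gives the robot as it stands. The module is installed in compiled form; this text tells all that it offers.
- The arm moves only by the tool drive_tool, never from a script. Its argument "rows" is a list of rows, each a list of 2 entries, a list of its own where there are three numbers: the shift along the tool's x, y, z in m, then the turn about the tool's z in rad. A call has 1 to 10 rows; each row shifts and turns the commanded pose from where the row before left it, along the tool's axes as they then stand; what a row does not reach is not made up. A row lasts 1/10 s, in which the tool goes at most 50 mm and 8.59 degrees, less where a joint would pass 70% of its speed; a pose out of reach is approached as far as the arm can. A call with a gripper value outside its range is refused whole. "jaw" is the closure, from 0 (fully open) to 1 (shut), set as the call begins (left out, the last holds). The fingers move at their own pace and stop on an object; "grip_force" is the grip in N (left out, the last holds). Time passes only in rows, so rows that do not move let the fingers close. It gives the time, the measured TCP pose, the force, the opening and the grip force at its end, in the units of the state.
- ctrl.get_obs(): the state, without advancing time (a new reading comes with each control period).
- vision.get_image(name): name is "scene" or "top" or "wrist"; returns a dict with "image" (384x512x3 uint8, blue, green, red), "vertical_fov" (degrees; the focal length in pixels is half the picture's height over the tangent of half this angle, whatever the lens; pixels are square), "cx", "cy" (the principal point, pixels), "R" (3x3) and "t" (3): a world point X has camera coordinates R X + t. Camera axes: x right, y down, z forward; pixel columns grow to the right and rows downward; lengths in m; the calibration is good to about 2 mm. A picture is of the moment at which its call begins. There is no depth.
- ctrl.finish_job(): hands the job in; it is judged then, once.
The state is a dict: "t": time; "q": joint angles; "dq": joint speeds; "effort": joint torques, N m; "tool_pos": TCP position; "tool_rot": TCP orientation; "contact_force": force on the tool from outside, world axes, zero at the start; "wrist_torque": the same for the moment, N m; "opening": finger opening in m; "grip_force": force on a finger pad.
Only numpy, scipy, OpenCV 4.12 (cv2) and the standard library are available. Lean on these libraries where they do the work, as an engineer would, in place of code of your own. Each camera call takes 0.05 s, during which the arm holds its last target. There are 200 camera calls.

## Working session

There is one attempt and no reset: what is moved stays moved. The work goes in short steps, Python scripts to look and compute and a tool call to move; the robot and the scene stay as the last step left them, time stands still between calls to the robot, and variables do not carry over. Pictures are saved under pics/ and viewed, at most 10 in all, crops included, and the job is handed in when it is done.

Besides the shell and the picture viewer there is one more tool, called after "Request:" as name([rows], argument=value, ...), one row to a line, values as JSON. drive_tool: Moves the arm, as the interface text tells. Its arguments: {"type":"object","properties":{"rows":{"type":"array","items":{"type":"array"}},"jaw":{"type":"number"},"grip_force":{"type":"number"}},"required":["rows"]}

```bash
mkdir -p pics; python3 - <<'E'
from station import ctrl, vision
import cv2,pickle
d={}
for n in ("scene","top","wrist"):
    d[n]=vision.get_image(n); cv2.imwrite(f"pics/{n}0.png",d[n]["image"])
    print(n,d[n]["vertical_fov"],d[n]["cx"],d[n]["cy"],d[n]["R"],d[n]["t"])
pickle.dump(d,open("d0.pkl","wb"))
o=ctrl.get_obs();print(o["t"],o["tool_pos"],o["tool_rot"],o["opening"],ctrl.finger_overhang)
E
```

```text
scene 47.12251077070924 252.4183600679405 193.90944106941046 [[ 0.5343999  -0.84522075 -0.00431579]
 [-0.50590472 -0.31576493 -0.80271597]
 [ 0.67710942  0.43115471 -0.59634592]] [-0.31913302  0.28055255  1.20257433]
top 54.60715203976696 258.0573455250469 193.0251227564066 [[ 0.0105072  -0.99993514  0.00439569]
 [-0.99102259 -0.01099928 -0.13324132]
 [ 0.13328102 -0.00295623 -0.99107388]] [-0.09634345  0.47473686  1.15255993]
wrist 63.67576946811818 252.35667252939197 188.09148177415292 [[ 3.19346333e-01  9.47638021e-01 -3.18072358e-04]
 [ 9.01289765e-01 -3.03623627e-01  3.09013675e-01]
 [ 2.92736533e-01 -9.89690596e-02 -9.51057541e-01]] [-0.62510474 -0.0375499   0.37904422]
0.15 [0.19928333 0.59199227 0.30292794] [-5.07846221e-01 -3.09984970e+00  2.44728925e-03] 0.08570588509131341 0.0726
```

View pics/top0.png

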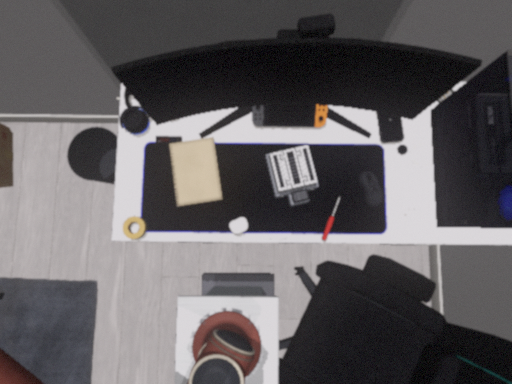

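View pics/scene0.png

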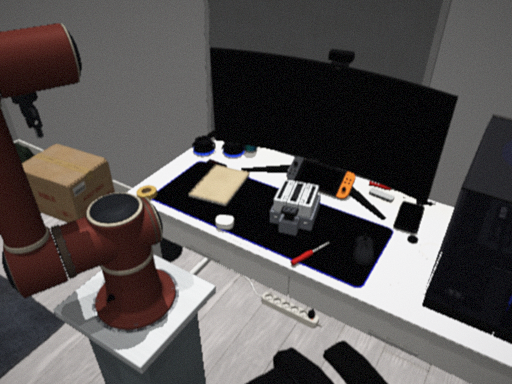

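Top view: the dock is near (292,170) with its key at about (299,198), the notepad near (195,172), the mouse near (371,188), the earbud case near (238,226) and the tape near (134,228). I'll enlarge both views.

```bash
python3 - <<'E'
import cv2,pickle,numpy as np
d=pickle.load(open("d0.pkl","rb"))
a=cv2.resize(d["top"]["image"][130:220,160:330],None,fx=4.7,fy=4.7,interpolation=cv2.INTER_CUBIC)
cv2.imwrite("pics/topc.png",a)
a=cv2.resize(d["scene"]["image"][155:245,185:335],None,fx=5.3,fy=5.3,interpolation=cv2.INTER_CUBIC)
cv2.imwrite("pics/scenec.png",a)
E
```

```text
(no output)
```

View pics/topc.png

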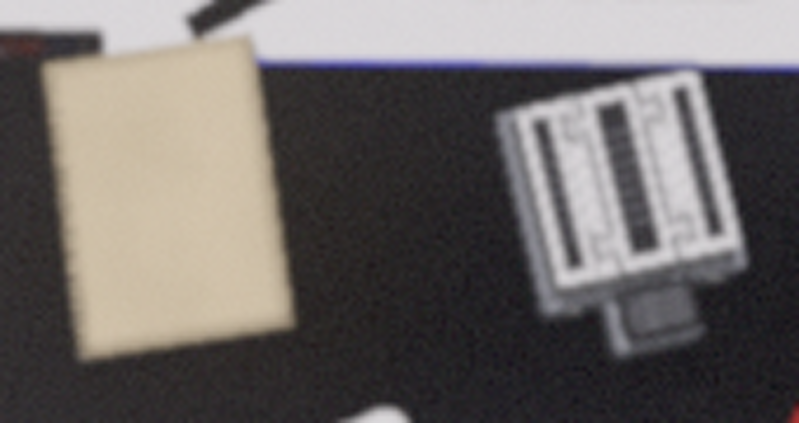

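View pics/scenec.png

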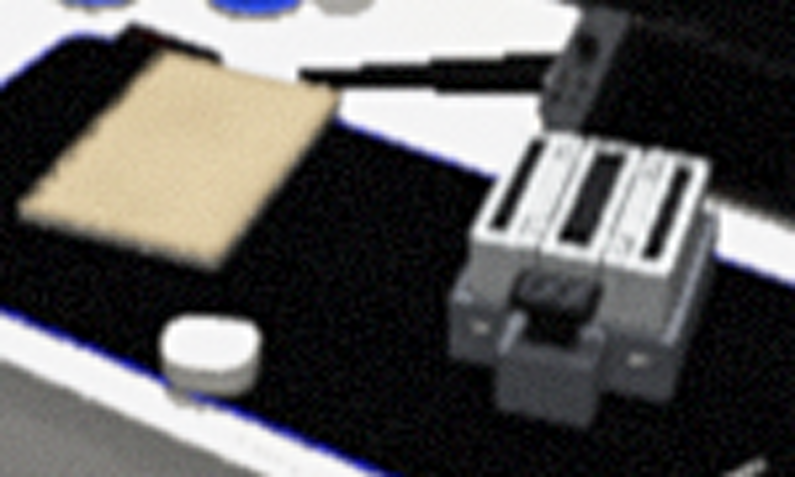

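Zoomed views: in the top crop the cartridge block's corners are (518,110), (697,72), (742,247) and (565,288), and the pad's are (42,62), (250,38), (294,325) and (82,360). The scene crop shows the block's corners at (543,132), (708,158), (668,275) and (475,235), and the pad's at (170,50), (338,92), (218,265) and (22,210).

```bash
cat > h.py <<'E'
import numpy as np,pickle
from scipy.optimize import least_squares
from scipy.spatial.transform import Rotation as Ro
def proj(c,X):
    p=np.asarray(X)@np.array(c["R"]).T+c["t"]; f=192/np.tan(np.radians(c["vertical_fov"]/2))
    return p[:,:2]/p[:,2:]*f+[c["cx"],c["cy"]]
def world(p,L):
    c,s=np.cos(p[2]),np.sin(p[2]); L=np.asarray(L,float)
    return np.c_[p[0]+c*L[:,0]-s*L[:,1],p[1]+s*L[:,0]+c*L[:,1],L[:,2]]
def fit(obs,p0):  # obs: list (cam, local pts, pix)
    r=lambda p:np.concatenate([(proj(c,world(p,L))-P).ravel() for c,L,P in obs])
    s=least_squares(r,p0,loss="soft_l1"); return s.x,r(s.x)
E
python3 - <<'E'
from h import *
d=pickle.load(open("d0.pkl","rb"))
T=lambda u:(np.array(u)+.5)/4.7-.5+[160,130]
S=lambda u:(np.array(u)+.5)/5.3-.5+[185,155]
def box(x,y,z): return [[x,y,z],[x,-y,z],[-x,-y,z],[-x,y,z]]
B=box(.06,.06,.091);N=box(.105,.076,.013)
tb=T([(518,110),(697,72),(742,247),(565,288)]);sb=S([(543,132),(708,158),(668,275),(475,235)])
tn=T([(42,62),(250,38),(294,325),(82,360)]);sn=S([(170,50),(338,92),(218,265),(22,210)])
for nm,L,t,s in(("dock",B,tb,sb),("pad",N,tn,sn)):
    for o in([(d["top"],L,t)],[(d["scene"],L,s)],[(d["top"],L,t),(d["scene"],L,s)]):
        p,r=fit(o,[.5,0,.2]);print(nm,p.round(4),r.round(1))
    if nm=="dock":D=p
    else:P=p
print(proj(d["top"],world(D,[[-.088,0,.085]])),T([(662,308)]))
E
```

```text
dock [ 0.5473 -0.1992  0.2409] [ 0.3  0.3  0.1 -0.3  0.2 -0.1 -0.5  0.1]
dock [ 0.5495 -0.2029  0.2242] [-2.5 -0.9  1.1  0.9  0.3 -0.  -0.1 -0.1]
dock [ 0.548  -0.2005  0.2415] [ 0.7  0.1  0.5 -0.5  0.6 -0.3 -0.1 -0.1 -3.7 -0.8  0.1  0.7 -0.2 -0.1
 -0.8  0.1]
pad [0.5487 0.1147 0.1653] [-0.5  0.6  1.  -1.1  0.6  0.2 -1.1 -0. ]
pad [0.547  0.1064 0.1482] [-1.2  0.1  2.8  0.9  0.6 -0.4 -0.9 -0.5]
pad [0.5484 0.1127 0.1672] [ 0.   0.8  1.5 -1.1  1.3  0.3 -0.4  0.1 -3.  -0.4  1.2 -0.1 -0.  -1.3
 -1.8 -0.9]
[[300.97058987 195.46695302]] [[300.45744681 195.13829787]]
```

Request:
drive_tool([
  [[0,0,0],-0.1415],
  [[0,0,0],-0.1415],
  [[0,0,0],-0.1415],
  [[0,0,0],-0.1413],
  [[0,0,0],0],
], jaw=1)

```text
t: 0.65
tool_pos: [0.1994, 0.5921, 0.3034]
tool_rot: [0.377, -3.118, 0.001]
contact_force: [0.2, -0.0, -0.5]
opening: 0.0122
grip_force: 0.0
```

Request:
drive_tool([
  [[-0.012,-0.043,0],0],
  [[-0.012,-0.043,0],0],
  [[-0.012,-0.043,0],0],
  [[-0.012,-0.043,0],0],
  [[-0.012,-0.043,0],0],
  [[-0.012,-0.043,0],0],
  [[-0.012,-0.043,0],0],
  [[-0.012,-0.043,0],0],
  [[-0.012,-0.043,0],0],
  [[-0.012,-0.043,0],0],
])

```text
t: 1.65
tool_pos: [0.419, 0.2017, 0.3039]
tool_rot: [-0.372, 3.119, 0.0]
contact_force: [1.0, 0.1, 0.4]
opening: 0.0001
grip_force: 0.0
```

Request:
drive_tool([
  [[0.0066,-0.042,0],0],
  [[0.0066,-0.042,0],0],
  [[0.0066,-0.042,0],0],
  [[0.0066,-0.042,0],0],
  [[0.0066,-0.042,0],0],
  [[0.0066,-0.042,0],0],
  [[0.0066,-0.042,0],0],
  [[0.0066,-0.042,0],0],
  [[0.0066,-0.042,0],0],
  [[0,0,0],0],
])

```text
t: 2.65
tool_pos: [0.4509, -0.1818, 0.3037]
tool_rot: [0.364, -3.12, 0.002]
contact_force: [-0.1, 0.6, -0.1]
opening: 0.0001
grip_force: 0.0
```

```bash
python3 - <<'E'
from station import ctrl, vision
import cv2,pickle
from h import *
w=vision.get_image("wrist"); pickle.dump(w,open("d1.pkl","wb"))
D=[.548,-.2003,.241]
print(proj(w,world(D,[[.06,.06,.091],[.06,-.06,.091],[-.06,-.06,.091],[-.06,.06,.091],[-.088,0,.085]])))
cv2.imwrite("pics/w1.png",cv2.resize(w["image"],None,fx=1.5,fy=1.5))
o=ctrl.get_obs();print(o["tool_pos"],ctrl.finger_overhang,Ro.from_rotvec(o["tool_rot"]).as_matrix().round(3))
E
```

```text
[[269.27978    308.20872356]
 [160.01827071 309.08545599]
 [147.57016005 207.29410967]
 [270.23949667 206.22153115]
 [208.18149745 177.52957111]]
[ 0.45086523 -0.1797898   0.30362683] 0.0726 [[-0.973 -0.232 -0.001]
 [-0.232  0.973  0.001]
 [ 0.001  0.001 -1.   ]]
```

View pics/w1.png

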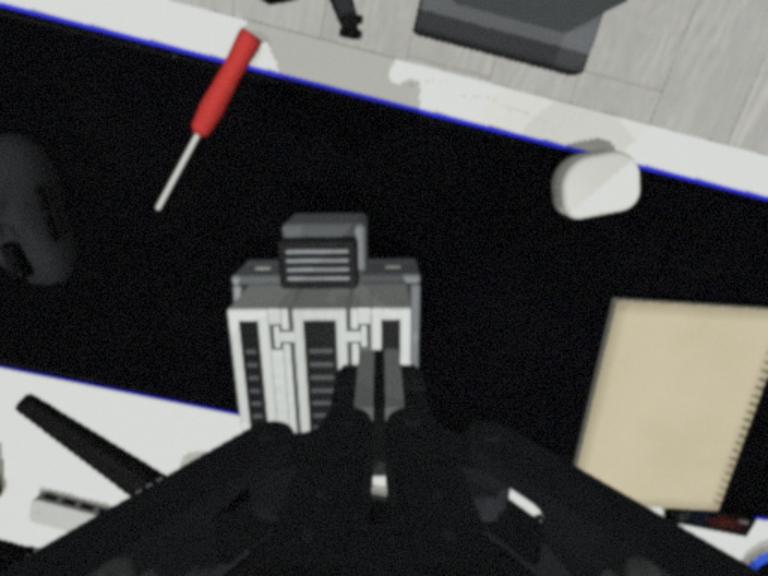

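Wrist view (÷1.5): the key is at about (212,175) and the block's front corners are at (152,205) and (274,205). That agrees with the fit to about 3 mm. I'll move over the key and start down.

Request:
drive_tool([
  [[0.007,-0.042,0],0],
  [[0,0,0.045],0],
  [[0,0,0.04],0],
  [[0,0,0.025],0],
  [[0,0,0.01],0],
  [[0,0,0],0],
  [[0,0,0],0],
])

```text
t: 3.4
tool_pos: [0.4552, -0.2203, 0.1855]
tool_rot: [-0.378, 3.117, -0.002]
contact_force: [0.8, -0.1, 0.0]
opening: -0.0002
grip_force: 0.0
```

Request:
drive_tool([
  [[0,0,0.004],0],
  [[0,0,0.004],0],
  [[0,0,0.004],0],
  [[0,0,0.004],0],
  [[0,0,0.004],0],
  [[0,0,0.004],0],
  [[0,0,0.004],0],
  [[0,0,0],0],
])

```text
t: 4.2
tool_pos: [0.4544, -0.2204, 0.1557]
tool_rot: [0.378, -3.119, -0.0]
contact_force: [-0.3, 0.9, 0.6]
opening: -0.0004
grip_force: 0.0
```

Request:
drive_tool([
  [[0,0,0.003],0],
  [[0,0,0.003],0],
  [[0,0,0],0],
])

```text
t: 4.5
tool_pos: [0.4545, -0.2204, 0.1504]
tool_rot: [0.378, -3.119, -0.0]
contact_force: [-2.2, 1.4, 4.4]
opening: 0.0004
grip_force: 2.1
```

Request:
drive_tool([
  [[0,0,0.003],0],
  [[0,0,0.003],0],
  [[0,0,0.003],0],
  [[0,0,0.003],0],
  [[0,0,0.003],0],
  [[0,0,0],0],
])

```text
t: 5.1
tool_pos: [0.4545, -0.2205, 0.1354]
tool_rot: [0.378, -3.119, 0.0]
contact_force: [-2.2, 1.2, 4.7]
opening: -0.0002
grip_force: 2.1
```

Request:
drive_tool([
  [[0,0,0.002],0],
  [[0,0,0.001],0],
  [[0,0,0],0],
])

```text
t: 5.4
tool_pos: [0.4545, -0.2204, 0.1326]
tool_rot: [0.378, -3.119, 0.0]
contact_force: [-2.7, 1.0, 6.1]
opening: 0.0001
grip_force: 2.9
```

Request:
drive_tool([
  [[0,0,0.001],0],
  [[0,0,0.001],0],
  [[0,0,0],0],
])

```text
t: 5.7
tool_pos: [0.4546, -0.2205, 0.1316]
tool_rot: [0.378, -3.118, -0.0]
contact_force: [-5.3, 3.3, 11.2]
opening: 0.0003
grip_force: 5.8
```

Request:
drive_tool([
  [[0,0,0.001],0],
  [[0,0,0.001],0],
  [[0,0,0],0],
])

```text
t: 6.0
tool_pos: [0.4548, -0.2207, 0.1315]
tool_rot: [0.378, -3.117, -0.001]
contact_force: [-9.6, 6.6, 22.6]
opening: -0.0003
grip_force: 11.5
```

Request:
drive_tool([
  [[0,0,-0.02],0],
  [[0,0,-0.04],0],
  [[0,0,-0.05],0],
  [[0,0,-0.05],0],
  [[0,0,0],0],
  [[0,0,0],0],
  [[0,0,0],0],
], jaw=0.35)

```text
t: 6.7
tool_pos: [0.4538, -0.22, 0.2861]
tool_rot: [0.377, -3.117, -0.003]
contact_force: [-0.0, -0.4, -0.1]
opening: 0.0557
grip_force: 0.0
```

```bash
python3 - <<'E'
from station import ctrl, vision
import cv2,pickle
from h import *
w=vision.get_image("wrist"); pickle.dump(w,open("d2.pkl","wb"))
D=[.5475,-.1997,.241]
print(proj(w,world(D,[[.06,.018,.127],[.06,-.018,.127],[-.06,-.018,.127],[-.06,.018,.127],[-.06,-.06,.091],[-.06,.06,.091]])))
cv2.imwrite("pics/w2.png",cv2.resize(w["image"][120:360,80:400],None,fx=2.5,fy=2.5,interpolation=cv2.INTER_CUBIC))
o=ctrl.get_obs();print(o["tool_pos"],o["opening"],ctrl.finger_overhang,Ro.from_rotvec(o["tool_rot"]).as_matrix().round(4))
E
```

```text
[[266.51907457 352.64667783]
 [228.14163863 352.76888637]
 [224.56018543 237.3470965 ]
 [268.55098242 237.26269378]
 [182.48599921 219.60033719]
 [311.64300259 219.37776681]]
[ 0.45365125 -0.21982241  0.28546553] 0.05518020255678918 0.0726 [[-0.9711 -0.2387 -0.0032]
 [-0.2387  0.9711  0.0022]
 [ 0.0026  0.0029 -1.    ]]
```

View pics/w2.png

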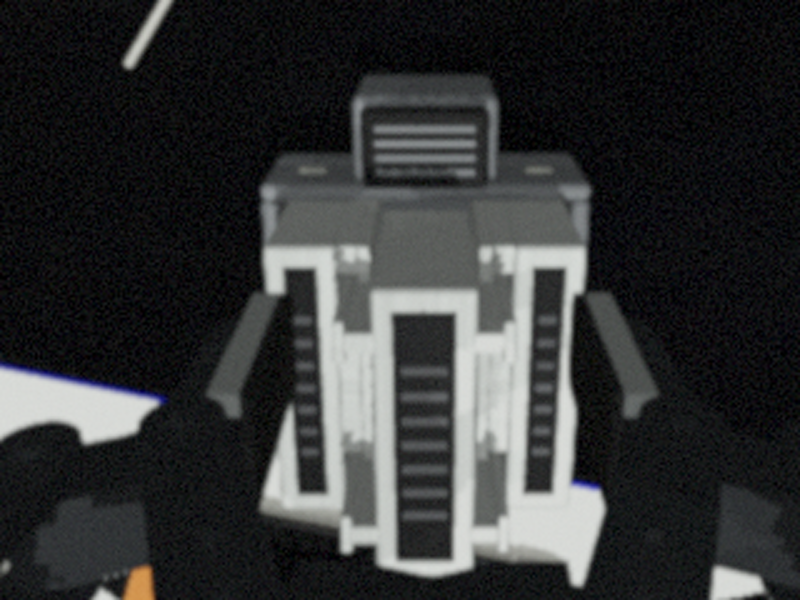

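The middle cartridge is proud: its front top edge runs (372–477,292) in the crop. The gripper midline is at column 430 and the cartridge's at 425, so I need about -1.5 mm in tool y and -96 mm in tool x.

Request:
drive_tool([
  [[-0.048,-0.001,0],0],
  [[-0.048,-0.0005,0],0],
  [[0,0,0.03],0],
  [[0,0,0.03],0],
  [[0,0,0.03],0],
  [[0,0,0.02],0],
  [[0,0,0.01],0],
  [[0,0,0],0],
  [[0,0,0],0],
])

```text
t: 7.65
tool_pos: [0.5481, -0.199, 0.1681]
tool_rot: [-0.378, 3.119, -0.0]
contact_force: [-0.2, 0.3, 0.2]
opening: 0.0552
grip_force: 0.0
```

```bash
python3 - <<'E'
from station import ctrl, vision
import cv2
a=vision.get_image("wrist")["image"]; b=vision.get_image("scene")["image"][145:265,210:350]
cv2.imwrite("pics/w3.png",cv2.hconcat([cv2.resize(a,(400,300)),cv2.resize(b,(350,300),interpolation=cv2.INTER_CUBIC)]))
o=ctrl.get_obs();print(o["tool_pos"],o["opening"],o["contact_force"])
E
```

```text
[ 0.54870316 -0.19929139  0.16946448] 0.05509144052844128 [-0.14652121  0.54510194  0.01516116]
```

View pics/w3.png

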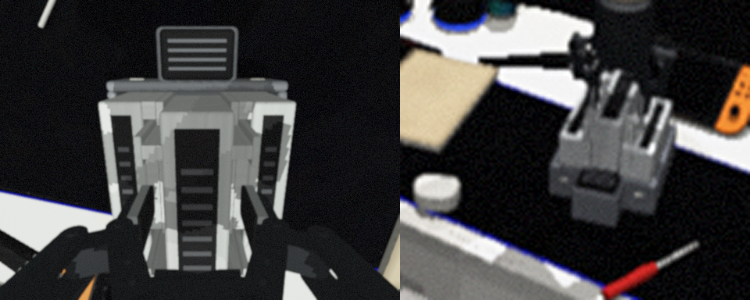

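The fingers straddle the cartridge and are centred on it: fingers at columns 152 and 243, cartridge at 165–230. I'll lower slightly and grip.

Request:
drive_tool([
  [[0,0,0.003],0],
  [[0,0,0],0],
  [[0,0,0],0],
  [[0,0,0],0],
  [[0,0,0],0],
  [[0,0,0],0],
], jaw=1, grip_force=40)

```text
t: 8.35
tool_pos: [0.5485, -0.1991, 0.1656]
tool_rot: [-0.377, 3.117, -0.002]
contact_force: [1.9, -0.0, 2.4]
opening: 0.0355
grip_force: 44.1
```

Request:
drive_tool([
  [[0,0,-0.003],0],
  [[0,0,-0.004],0],
  [[0,0,-0.005],0],
  [[0,0,-0.005],0],
  [[0,0,-0.005],0],
  [[0,0,0],0],
])

```text
t: 8.95
tool_pos: [0.5484, -0.1991, 0.1881]
tool_rot: [-0.377, 3.117, -0.002]
contact_force: [1.0, 0.2, -1.6]
opening: 0.0355
grip_force: 43.8
```

Request:
drive_tool([
  [[0,0,-0.008],0],
  [[0,0,-0.01],0],
  [[0,0,-0.01],0],
  [[0,0,-0.01],0],
  [[0,0,-0.01],0],
  [[0,0,-0.015],0],
  [[0,0,-0.015],0],
  [[0,0,0],0],
  [[0,0,0],0],
])

```text
t: 9.85
tool_pos: [0.5482, -0.199, 0.2657]
tool_rot: [-0.378, 3.118, -0.001]
contact_force: [-1.1, 0.7, -2.0]
opening: 0.0353
grip_force: 43.7
```

```bash
python3 - <<'E'
from station import ctrl, vision
import cv2
a=vision.get_image("wrist")["image"]; b=vision.get_image("scene")["image"][125:265,200:350]
cv2.imwrite("pics/w4.png",cv2.hconcat([cv2.resize(a,(400,300)),cv2.resize(b,(321,300),interpolation=cv2.INTER_CUBIC)]))
o=ctrl.get_obs();print(o["tool_pos"],o["opening"],o["contact_force"],o["wrist_torque"])
E
```

```text
[ 0.54760998 -0.19870065  0.26411733] 0.0351030993045458 [-0.6157849   0.09383236 -0.95345853] [-0.06147379  0.02760189  0.00128932]
```

View pics/w4.png

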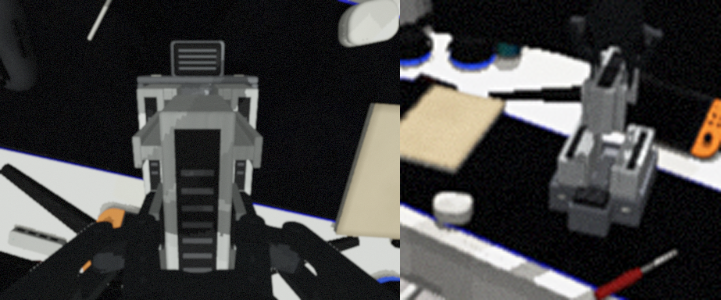

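The cartridge is clear of the dock and both neighbours are still seated. Next, over to the pad.

Request:
drive_tool([
  [[-0.0025,0.01,0],0],
  [[-0.006,0.025,0],0],
  [[-0.009,0.037,0],0],
  [[-0.01,0.04,0],0],
  [[-0.01,0.04,0],0],
  [[-0.01,0.04,0],0],
  [[-0.01,0.04,0],0],
  [[-0.009,0.037,0],0],
  [[-0.006,0.025,0],0],
  [[-0.0025,0.01,0],0],
])

```text
t: 10.95
tool_pos: [0.5473, 0.117, 0.2641]
tool_rot: [0.382, -3.117, -0.001]
contact_force: [0.1, -0.3, -1.4]
opening: 0.0353
grip_force: 43.7
```

Request:
drive_tool([
  [[0,0,0],0],
  [[0,0,0.02],0],
  [[0,0,0.03],0],
  [[0,0,0.03],0],
  [[0,0,0.02],0],
  [[0,0,0.015],0],
  [[0,0,0.008],0],
  [[0,0,0.003],0],
  [[0,0,0],0],
  [[0,0,0],0],
])

```text
t: 11.95
tool_pos: [0.549, 0.1142, 0.1402]
tool_rot: [-0.377, 3.117, -0.0]
contact_force: [-0.7, -0.1, -0.8]
opening: 0.0353
grip_force: 43.7
```

```bash
python3 - <<'E'
from station import ctrl, vision
import cv2
a=vision.get_image("wrist")["image"]; b=vision.get_image("scene")["image"][125:265,160:310]
cv2.imwrite("pics/w5.png",cv2.hconcat([cv2.resize(a,(400,300)),cv2.resize(b,(321,300),interpolation=cv2.INTER_CUBIC)]))
o=ctrl.get_obs();print(o["tool_pos"],o["opening"],o["contact_force"],o["wrist_torque"])
E
```

```text
[0.54896499 0.11432197 0.14017777] 0.03570413279889333 [ 0.05810767 -0.1425755  -1.29122712] [-0.00504175  0.04898444 -0.0259111 ]
```

View pics/w5.png

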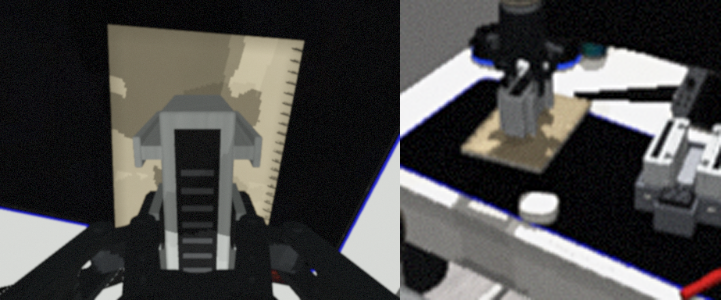

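The cartridge is over the middle of the pad. Lowering until it touches.

Request:
drive_tool([
  [[0,0,0.005],0],
  [[0,0,0.004],0],
  [[0,0,0.002],0],
  [[0,0,0],0],
])

```text
t: 12.45
tool_pos: [0.5478, 0.1142, 0.1271]
tool_rot: [0.378, -3.117, -0.0]
contact_force: [-0.7, 0.2, -1.2]
opening: 0.0352
grip_force: 43.7
```

Request:
drive_tool([
  [[0,0,0.001],0],
  [[0,0,0.001],0],
  [[0,0,0],0],
])

```text
t: 12.75
tool_pos: [0.5482, 0.1142, 0.1258]
tool_rot: [0.378, -3.119, -0.0]
contact_force: [-1.1, -0.2, -1.0]
opening: 0.0353
grip_force: 43.7
```

Request:
drive_tool([
  [[0,0,0.001],0],
  [[0,0,0],0],
])

```text
t: 12.95
tool_pos: [0.5482, 0.1142, 0.1248]
tool_rot: [0.378, -3.119, -0.0]
contact_force: [-0.2, 0.2, -1.6]
opening: 0.0354
grip_force: 43.7
```

Request:
drive_tool([
  [[0,0,0.0007],0],
  [[0,0,0],0],
])

```text
t: 13.15
tool_pos: [0.5484, 0.1142, 0.1244]
tool_rot: [-0.378, 3.118, -0.0]
contact_force: [0.3, 0.0, -0.3]
opening: 0.0355
grip_force: 43.8
```

Request:
drive_tool([
  [[0,0,0.0007],0],
  [[0,0,0],0],
  [[0,0,0],0],
])

```text
t: 13.45
tool_pos: [0.5484, 0.1143, 0.1244]
tool_rot: [-0.378, 3.119, -0.0]
contact_force: [-3.9, -1.2, 4.7]
opening: 0.0354
grip_force: 44.5
```

Request:
drive_tool([
  [[0,0,0.0005],0],
  [[0,0,0],0],
  [[0,0,0],0],
])

```text
t: 13.75
tool_pos: [0.5484, 0.1143, 0.1244]
tool_rot: [0.378, -3.119, 0.0]
contact_force: [-5.1, -0.9, 8.0]
opening: 0.0356
grip_force: 45.1
```

The cartridge is on the pad. I'll ease the load, then open gently.

Request:
drive_tool([
  [[0,0,-0.0008],0],
  [[0,0,0],0],
])

```text
t: 13.95
tool_pos: [0.5485, 0.1143, 0.1244]
tool_rot: [-0.378, 3.118, -0.0]
contact_force: [-3.6, 0.5, 5.2]
opening: 0.0353
grip_force: 44.6
```

Request:
drive_tool([
  [[0,0,0],0],
  [[0,0,0],0],
  [[0,0,0],0],
  [[0,0,0],0],
  [[0,0,0],0],
], jaw=0.35)

```text
t: 14.45
tool_pos: [0.5482, 0.1142, 0.1236]
tool_rot: [0.378, -3.119, -0.0]
contact_force: [-0.2, -0.3, 0.1]
opening: 0.0553
grip_force: 0.0
```

Request:
drive_tool([
  [[0,0,-0.005],0],
  [[0,0,-0.01],0],
  [[0,0,-0.02],0],
  [[0,0,-0.03],0],
  [[0,0,-0.04],0],
  [[0,0,-0.045],0],
  [[0,0,-0.03],0],
  [[0,0,0],0],
  [[0,0,0],0],
  [[0,0,0],0],
])

```text
t: 15.45
tool_pos: [0.5475, 0.1142, 0.3025]
tool_rot: [0.377, -3.117, -0.0]
contact_force: [-0.3, 0.6, -0.5]
opening: 0.0555
grip_force: 0.0
```

```bash
python3 - <<'E'
from station import ctrl, vision
import cv2
a=vision.get_image("wrist")["image"]; b=vision.get_image("scene")["image"][125:265,160:350]
cv2.imwrite("pics/w6.png",cv2.hconcat([cv2.resize(a,(390,300)),cv2.resize(b,(407,300),interpolation=cv2.INTER_CUBIC)]))
o=ctrl.get_obs();print(o["tool_pos"],o["opening"],o["contact_force"])
E
```

```text
[0.54745212 0.11416704 0.30175546] 0.05549151433338735 [ 0.34411719 -0.78237336  0.24585117]
```

View pics/w6.png

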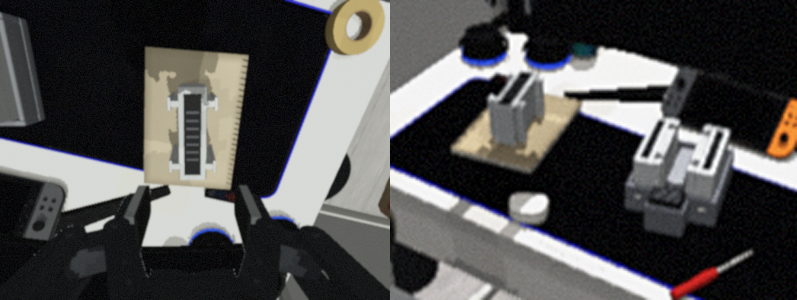

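The cartridge stands upright on the pad, the outer two are still seated, and the gripper is clear.

```bash
python3 -c "
from station import ctrl
print(ctrl.finish_job())"
```

```text
the job is handed in; nothing more can be done
None
```

I pressed the eject key fully down, lifted the middle cartridge straight out and stood it upright on the notepad; in the last picture the outer two cartridges are still seated, the arm went nowhere near the mouse, tape roll or earbud case, and the job was handed in at about 15.5 s (no verdict returned).

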